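# Index the canister slide to its next hole

## Robot

A 7-joint arm with a two-finger parallel gripper is mounted at the origin on a cart in front of the work surface, level with it; the furniture and walls round the work are solid. World frame = base frame: x ahead of the robot, y to its left, z up, the work surface at z = 0. Lengths are in mm, angles in degrees, forces in N, time in s.
With the tool pointing down it reaches from about 400 to 925 mm from the base axis. Payload 5.6 kg.
Tool frame: the origin (TCP) lies midway between the tips of the shut fingers; the grasp point (between the pads) lies 19 mm behind it; y points along the fingers, x is the direction in which the jaws open and shut, and the axes are right-handed (so a half turn about y gives the same grasp; the last joint's range is limited). The gripper opens to 85 mm and grips with 20 to 120 N. Pads are 22 mm wide; open, the fingers measure 114 mm over their backs; the gripper's body (76 mm by 85 mm) begins 54 mm behind the grasp point. The pads swing forward as they close: fully open they stand 13 mm farther back than shut.
Start: joints at [67.838, 26.786, -0.665, 91.828, 0.344, 61.387, -3.226], TCP at [219.053, -611.984, 231.29] pointing down, gripper open.
Joint ranges: [-144.91, 144.91], [-17.63, 115.5], [-89.93, 88.59], [15.96, 139.68], [-74.01, 254.01], [8.47, 105.57], [-167.45, 167.45]. Speed limits (degrees/s): [147.25, 147.25, 180, 180, 180, 180, 180].

## Interface

Orientations are given as [roll, pitch, yaw] about the fixed x, y, z axes, in that order (R = Rz(yaw) Ry(pitch) Rx(roll)).
In Python, from plant import ctrl gives the robot as it stands. The module is installed in compiled form; this text tells all that it offers.
- The arm moves only by the tool step_arm, never from a script. Its argument "plan" is text: rows parted by semicolons, each of 7 numbers parted by spaces: the shift along the tool's x, y, z in mm, then the turn, a rotation vector about the tool's x, y, z in degrees, then the finger opening in mm, from 0 to 85.4. A call has 1 to 10 rows; each row is the pose to reach, as a shift and turn from the pose measured when the call began, along the tool's axes at that moment; what a row does not reach only later rows make up. A row lasts 1/8 s, in which the tool goes at most 62.5 mm and 10.7 degrees, less where a joint would pass 70% of its speed; a pose out of reach is approached as far as the arm can. A call with a gripper value outside its range is refused whole. The fingers move at their own pace and stop on an object; "newtons" is the grip in N (left out, the last holds). Time passes only in rows, so rows that repeat a pose let the fingers close. It gives the time, the measured TCP pose, the force and the opening at its end, in the units of the state.
- ctrl.read_state(): the state, without advancing time (a new reading comes with each control period).
- ctrl.get_image(name): name is "side" or "top"; returns a dict with "img" (400x640x3 uint8, red, green, blue), "fx", "fy", "cx", "cy" (pixels), "rvec" (rotation vector, rad) and "tvec" (3), from world to camera coordinates, as OpenCV has them. Camera axes: x right, y down, z forward; pixel columns grow to the right and rows downward; lengths in mm; the calibration is good to about 2 mm. A picture is of the moment at which its call begins. There is no depth.
- ctrl.job_done(): hands the job in, once; it reports no verdict.
The state is a dict: "clock": time; "joint_pos": joint angles; "joint_velocities": joint speeds; "joint_torque": joint torques, N m; "ee_pos": TCP position; "tool_rot": TCP orientation; "ft_force": force on the tool from outside, world axes, zero at the start; "torque": the same for the moment, N m; "gripper_width": opening from 0.0 (shut) to 1.0 (fully open).
Only numpy, scipy, OpenCV 4.12 (cv2) and the standard library are available. Lean on these libraries where they do the work, as an engineer would, in place of code of your own. Each camera call takes 0.05 s, during which the arm holds its last target.

## Task

Press the canister lid fully home, then pull up the spring plunger on the sliding tube section, move the section along its bar by exactly one hole without running past it (towards the bare holes, plunger end leading) and let the pin go fully down into that hole. Finish while still holding the plunger knob with the pin fully home, and leave the loose parts around the slide where they lie.

Things in the scene. Friction and masses are not known exactly. Their poses are not given: they have to be found in the camera images.
- slide_base: Fixed slide fixture, bolted down: grey base plate 70 x 276 x 8 mm with two upright end blocks (44 wide, 18 thick, tops at 60 mm, screw heads to 64 mm) that carry a 24 x 24 mm square steel bar along its own y axis, bar top at z = 48 mm, with three 10 mm index holes in its top, 50 mm apart. Origin: centre of the plate's underside; x across the bar, y along it, z up.
- section_top (a point): Centre of the top face, 54 mm above the bench, of the square aluminium tube section (36 wide, 120 long along the base's y) that rides on the bar. On its top stand a steel canister (48 mm over its foot, 42 mm body, rim 22 mm up) 35 mm to the -y side of this point and the spring plunger 35 mm to the +y side.
- section (a joint): Position of the tube section along the bar (m): 0 with the pin in the first hole (within 1.5 mm, as found), 0.050 at the next hole, 0.100 at the last; grows along the base's +y, which is the direction from canister to plunger. It slides with 1.5 N of friction when the pin is out of the bar.
- hole1 (a point): Centre of the mouth of the next (middle) index hole, on the bar's top face, 48 mm above the bench; at the start it lies in the open, 25 mm beyond the +y end of the section.
- lid_top (a point): Centre of the top of the round aluminium lid (46 mm diameter, 8 mm thick, flat top) on the canister; it moves with the lid. About 84 mm above the bench with the lid home, higher by what the lid stands proud.
- lid (a joint): How far the lid stands proud of the canister's rim (m): 5 to 9 mm at the start, 0 fully home on its hard stop. It slides straight down against 6 N of seal friction and stays where it is left.
- knob_top (a point): Centre of the top of the plunger's black round knob, 92 mm above the bench with the pin home; axes as the base's. Knob 24 mm in diameter (26 mm in the top 8 mm) and 24 mm tall; its underside lies 24 mm below this point, 2 mm above a steel boss 16 mm in diameter. It can be gripped from above on any two opposite sides; the fingers can drag the section by it.
- pull_knob: The knob itself with its pin; origin on the knob's axis 26 mm below its top, z up.
- plunger (a joint): How far the plunger is pulled up (m): 0 (within 1 mm) with the pin home, 12 mm deep in a hole; clear of the bar from 12 mm up (and about 12 mm while it rests on the bar between holes); stop at 20 mm. A spring pulls it down with 3 N at 0 and 5.4 N at 20 mm. The pin is 8 mm thick, round-tipped, and locks the section when in a hole.
- ring_clamp: Loose bystander: ring clamp with wing screw, 70 x 49 x 20 mm, on the robot's side of the slide; origin at the centre of its underside.
- blank_flange: Loose bystander: small round blank flange, 34 mm wide, 8 mm thick, on the robot's side of the slide; origin at the centre of its underside.
- centring_ring: Loose bystander: centring ring with o-ring, 37 mm wide, 9 mm thick, on the far side of the slide; origin at the centre of its underside.
- wrench: Loose bystander: open-ended steel wrench, 198 x 25 x 6 mm, lying to the right of the slide; origin at the centre of its underside.

How it is judged:
By the outcome, as a careful person would: the job done as asked, in the order asked, and still so for the second after the job is handed in, while the arm keeps its last pose, push and grip.
It also fails if it takes over 38 s, if anything falls off the work surface, if the arm or the gripper's body presses on something with over 40 N, if the wrist force passes 120 N, or if a joint passes its speed limit or range.

## Working session

There is one attempt and no reset: what is moved stays moved. The work goes in short steps, Python scripts to look and compute and a tool call to move; the robot and the scene stay as the last step left them, time stands still between calls to the robot, and variables do not carry over. Pictures are saved under pics/ and viewed, and the job is handed in when it is done.

Besides the shell and the picture viewer there is one more tool, called as name(argument=value, ...) on one line, values as JSON. step_arm: Moves the arm, as the interface text tells. Its arguments: {"type":"object","properties":{"plan":{"type":"string"},"newtons":{"type":"number"}},"required":["plan"]}

```bash
mkdir -p pics; python3 - <<'E'
from plant import ctrl
import cv2
print(ctrl.read_state())
for n in("side","top"):
    d=ctrl.get_image(n); cv2.imwrite(f"pics/{n}0.png",d["img"][:,:,::-1]); print({k:v for k,v in d.items() if k!="img"})
    R=cv2.Rodrigues(d["rvec"])[0]; print(-R.T@d["tvec"].reshape(3))
E
```

```text
{'clock': 0.0, 'joint_pos': array([67.83843762, 26.83692138, -0.66418169, 91.88172506,  0.34258282,
       61.38635024, -3.22562616]), 'joint_velocities': array([ 0.07564039,  0.03398193, -0.010654  , -0.0075592 , -0.00162527,
        0.02220551,  0.09599095]), 'joint_torque': array([ 4.81060724e-04, -5.32378149e+01,  2.17843673e-02, -2.51301169e+01,
        1.13981363e-02,  7.72258354e-03,  2.17499985e-05]), 'ee_pos': array([ 218.83281535, -611.45575116,  230.32207308]), 'tool_rot': array([-90.00640127,   0.1028188 , -70.30681338]), 'ft_force': array([-0.42287577,  0.55716544, -0.17238694]), 'torque': array([ 5.75659754e-04,  1.92041557e-02, -8.40910339e-05]), 'gripper_width': 1.0022094481842325}
{'fx': 463.7660803956633, 'fy': 463.7660803956633, 'cx': 321.2833308543706, 'cy': 198.1262160629234, 'rvec': array([ 0.69819866, -2.49889107,  1.32332379]), 'tvec': array([362.17935166, 265.92688895, 806.87863208])}
[ 61.54542893 633.92893726 668.79771428]
{'fx': 410.7831202922642, 'fy': 410.7831202922642, 'cx': 322.1217844352855, 'cy': 203.54732010136075, 'rvec': array([ 2.1105657 , -2.15108803,  0.18229739]), 'tvec': array([-133.94223696,  524.40371606, 1026.41508392])}
[ 338.36519917 -143.5727349  1100.61962845]
```

View pics/side0.png

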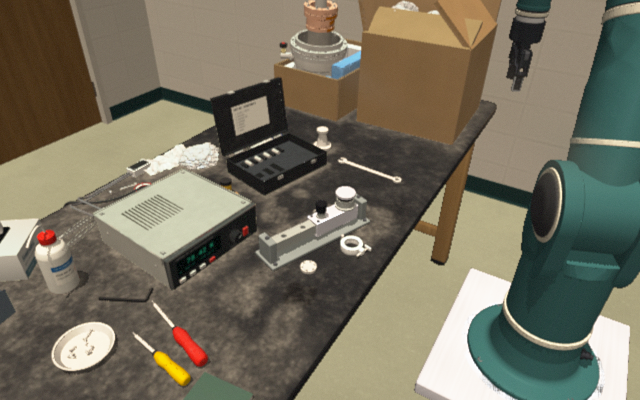

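View pics/top0.png

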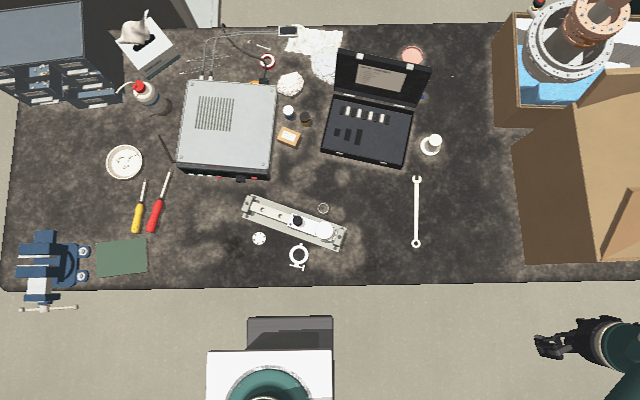

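```bash
python3 - <<'E'
import cv2
a=cv2.imread("pics/top0.png")[185:265,230:360]; cv2.imwrite("pics/top0z.png",cv2.resize(a,None,fx=6,fy=6,interpolation=cv2.INTER_CUBIC))
a=cv2.imread("pics/side0.png")[175:280,245:385]; cv2.imwrite("pics/side0z.png",cv2.resize(a,None,fx=5.5,fy=5.5,interpolation=cv2.INTER_CUBIC))
E
```

```text
(no output)
```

View pics/top0z.png

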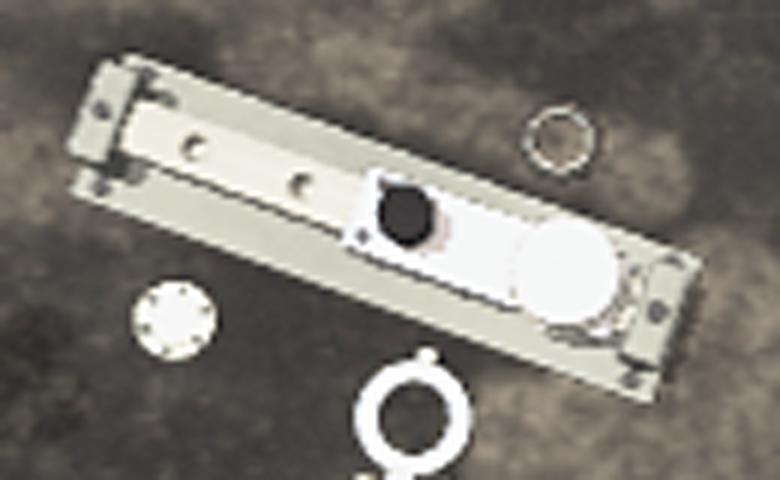

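View pics/side0z.png

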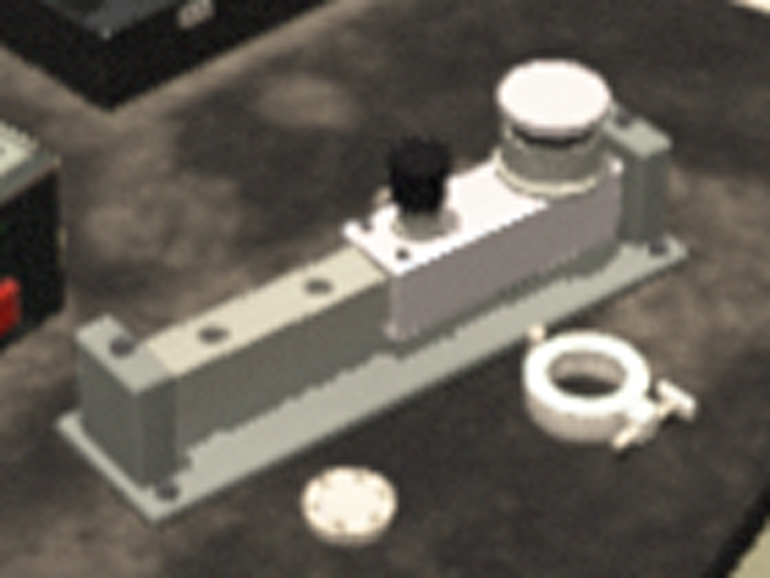

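```bash
cat > h.py <<'E'
import numpy as np,cv2
from plant import ctrl
CAL={'side':(463.7660803956633,321.2833308543706,198.1262160629234,[ 0.69819866, -2.49889107,  1.32332379],[362.17935166, 265.92688895, 806.87863208]),
'top':(410.7831202922642,322.1217844352855,203.54732010136075,[2.1105657,-2.15108803,0.18229739],[-133.94223696,524.40371606,1026.41508392])}
def ray(c,u,v):
    f,cx,cy,r,t=CAL[c];R=cv2.Rodrigues(np.array(r))[0]
    return -R.T@np.array(t),R.T@np.array([(u-cx)/f,(v-cy)/f,1.])
def onz(c,u,v,z):
    o,d=ray(c,u,v);return o+d*(z-o[2])/d[2]
def tri(p,q):
    o1,d1=ray('top',*p);o2,d2=ray('side',*q)
    d1/=np.linalg.norm(d1);d2/=np.linalg.norm(d2)
    s=np.linalg.lstsq(np.c_[d1,-d2],o2-o1,rcond=None)[0]
    a=o1+s[0]*d1;b=o2+s[1]*d2
    return (a+b)/2,np.linalg.norm(a-b)
def proj(c,P):
    f,cx,cy,r,t=CAL[c];q=cv2.Rodrigues(np.array(r))[0]@np.array(P,float)+np.array(t)
    return f*q[0]/q[2]+cx,f*q[1]/q[2]+cy
E
python3 - <<'E'
from h import *
np.set_printoptions(precision=1,suppress=True)
T=lambda x,y:((x+.5)/6-.5+230,(y+.5)/6-.5+185)
S=lambda x,y:((x+.5)/5.5-.5+245,(y+.5)/5.5-.5+175)
pts={'h2':((195,149),(212,334),48),'h1':((301,185),(319,286),48),'knob':((407,214),(418,150),92),'lid':((567,272),(554,97),91),'scrL':((102,110),(121,345),62),'scrR':((657,311),(620,118),62)}
for k,(a,b,z) in pts.items():
    print(k,onz('top',*T(*a),z),onz('side',*S(*b),z),tri(T(*a),S(*b)))
c=np.array([onz('top',*T(*p),8) for p in[(127,57),(700,258),(655,402),(72,190)]])
print(c,c.mean(0))
for a,b in((c[1],c[0]),(c[2],c[3])): print(np.degrees(np.arctan2(*(a-b)[[0,1]][::-1])))
# blob refine
im=cv2.imread("pics/top0.png");g=im.max(2)
m=(g<60).astype(np.uint8);m[:, :290]=0;m[:,306]=0
sub=np.zeros_like(m);sub[213:229,290:305]=m[213:229,290:305]
M=cv2.moments(sub,True);print('knob blob',M['m10']/M['m00'],M['m01']/M['m00'],M['m00'])
print(onz('top',M['m10']/M['m00'],M['m01']/M['m00'],88))
im=cv2.imread("pics/side0.png");g=im.max(2)
s2=np.zeros_like(m);s2[198:214,313:330]=(g<70)[198:214,313:330];
ys,xs=np.nonzero(s2);print('side knob',xs.min(),xs.max(),ys.min(),ys.max())
E
```

```text
h2 [508.8  12.2  48. ] [508.2  12.6  48. ] (array([508.7,  12.2,  47.6]), np.float64(0.3738770205991161))
h1 [492.2 -33.6  48. ] [489.5 -34.4  48. ] (array([490.9, -34.2,  47.9]), np.float64(2.740204432053014))
knob [472.8 -82.   92. ] [472.8 -81.1  92. ] (array([473.1, -81.8,  91.4]), np.float64(0.3239217334531384))
lid [ 447.7 -147.5   91. ] [ 445.8 -144.4   91. ] (array([ 447.7, -147.6,   88.6]), np.float64(0.5575409274973613))
scrL [524.2  50.1  62. ] [523.1  49.9  62. ] (array([523.8,  49.8,  61.9]), np.float64(1.005964191657097))
scrR [ 433.6 -185.2   62. ] [ 433.8 -184.4   62. ] (array([ 433.9, -185.1,   61.5]), np.float64(0.5385874627070416))
[[ 558.    49.1    8. ]
 [ 461.8 -207.1    8. ]
 [ 398.4 -185.5    8. ]
 [ 497.7   73.1    8. ]] [479.  -67.6   8. ]
-110.5743632564368
-111.01821077602445
knob blob 297.35483870967744 220.74193548387098 31.0
[472.1 -81.5  88. ]
side knob 313 329 198 213
```

```bash
python3 - <<'E'
from h import *
np.set_printoptions(precision=0,suppress=True)
for p in[(525,275),(605,268),(512,150),(637,68),(582,67),(495,128),(560,345)]:
    for z in (0,150,250): print(p,z,onz('top',*p,z))
print(proj('side',[218,-611,230]))
for p in [(450,138),(492,103),(363,117),(360,10),(497,22)]: print(p,onz('side',*p,0),onz('side',*p,250))
E
```

```text
(525, 275) 0 [ 328. -675.    0.]
(525, 275) 150 [ 330. -603.  150.]
(525, 275) 250 [ 330. -554.  250.]
(605, 268) 0 [ 342. -888.    0.]
(605, 268) 150 [ 342. -786.  150.]
(605, 268) 250 [ 341. -719.  250.]
(512, 150) 0 [ 670. -674.    0.]
(512, 150) 150 [ 625. -602.  150.]
(512, 150) 250 [ 595. -554.  250.]
(637, 68) 0 [  908. -1057.     0.]
(637, 68) 150 [ 830. -933.  150.]
(637, 68) 250 [ 779. -850.  250.]
(582, 67) 0 [ 914. -900.    0.]
(582, 67) 150 [ 836. -797.  150.]
(582, 67) 250 [ 783. -728.  250.]
(495, 128) 0 [ 735. -633.    0.]
(495, 128) 150 [ 681. -566.  150.]
(495, 128) 250 [ 645. -522.  250.]
(560, 345) 0 [ 150. -746.    0.]
(560, 345) 150 [ 176. -664.  150.]
(560, 345) 250 [ 193. -609.  250.]
(np.float64(510.33362501009265), np.float64(89.2775633865794))
(450, 138) [ 371. -719.    0.] [ 255. -213.  250.]
(492, 103) [  328. -1082.     0.] [ 228. -441.  250.]
(363, 117) [ 674. -710.    0.] [ 445. -207.  250.]
(360, 10) [ 1398. -2128.     0.] [  899. -1095.   250.]
(497, 22) [  602. -2331.     0.] [  400. -1222.   250.]
```

```bash
python3 - <<'E'
import cv2
a=cv2.imread("pics/top0.png")[0:400,440:640]; cv2.imwrite("pics/top0b.png",cv2.resize(a,None,fx=1.5,fy=1.5))
E
```

```text
(no output)
```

View pics/top0b.png

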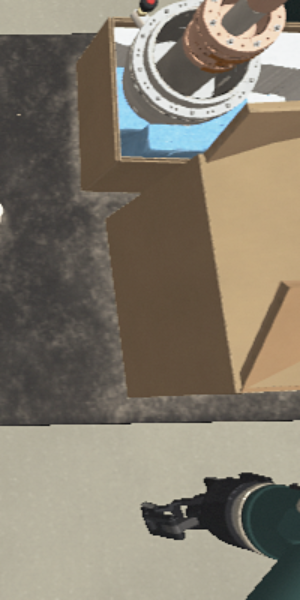

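```bash
cat >> h.py <<'E'
from scipy.spatial.transform import Rotation as Ro
def delta(P,yaw=-21.0,frac=(1,)):
    s=ctrl.read_state(); R0=Ro.from_euler('xyz',s['tool_rot'],degrees=True)
    Rt=Ro.from_euler('xyz',[-90,0,yaw],degrees=True)
    d=R0.inv().apply(np.array(P,float)-s['ee_pos']); r=(R0.inv()*Rt).as_rotvec(degrees=True)
    print('at',s['clock'],s['ee_pos'].round(2),s['tool_rot'].round(2),'F',s['ft_force'].round(2),'g',round(s['gripper_width'],3))
    for f in frac: print((f*d).round(2),(f*r).round(2))
E
python3 - <<'E'
from h import *
delta([447.7,-147.4,150],-21,(.1,.5,1))
E
```

```text
at 0.1 [ 218.84 -611.53  230.44] [-9.001e+01  9.000e-02 -7.031e+01] F [0.48 0.02 0.15] g 1.002
[-35.97   8.1   37.19] [-0.   -4.93 -0.01]
[-179.86   40.48  185.95] [-2.000e-02 -2.465e+01 -4.000e-02]
[-359.73   80.96  371.9 ] [-3.000e-02 -4.931e+01 -9.000e-02]
```

step_arm(plan="-36 8 37 0 -5 0 60; -72 16 74 0 -10 0 30; -108 24 112 0 -15 0 0; -144 32 149 0 -20 0 0; -180 40 186 0 -25 0 0; -216 48 223 0 -30 0 0; -252 57 260 0 -35 0 0; -288 65 297 0 -40 0 0; -324 73 335 0 -45 0 0; -360 81 372 0 -49.3 0 0", newtons=40)

```text
clock: 1.35
ee_pos: [448.2, -145.6, 149.7]
tool_rot: [-89.9, 0.1, -20.9]
ft_force: [0.4, -0.2, 0.4]
gripper_width: 0.002
```

```bash
python3 - <<'E'
from h import *
delta([447.7,-147.4,100],-21)
E
```

```text
at 1.35 [ 448.17 -145.58  149.68] [-8.994e+01  6.000e-02 -2.087e+01] F [ 0.38 -0.21  0.44] g 0.002
[ 0.26 49.68 -1.92] [-0.06  0.13 -0.06]
```

step_arm(plan="0.3 20 -1.9 0 0 0 0; 0.3 40 -1.9 0 0 0 0; 0.3 53 -1.9 0 0 0 0; 0.3 55 -1.9 0 0 0 0; 0.3 55 -1.9 0 0 0 0")

```text
clock: 1.98
ee_pos: [448.0, -147.6, 95.0]
tool_rot: [-89.9, 0.0, -20.9]
ft_force: [-1.0, -0.1, 1.5]
gripper_width: -0.001
```

```bash
python3 - <<'E'
from h import *
delta([447.7,-147.4,84],-21)
for n in ("side","top"):
    d=ctrl.get_image(n)["img"]; a=d[140:280,245:425] if n=="side" else d[185:265,230:360]
    cv2.imwrite(f"pics/{n}1.png",cv2.resize(a[:,:,::-1],None,fx=4,fy=4,interpolation=cv2.INTER_CUBIC))
E
```

```text
at 1.975 [ 447.97 -147.58   94.96] [-8.993e+01  4.000e-02 -2.089e+01] F [-1.   -0.12  1.47] g -0.001
[-0.31 10.96  0.06] [-0.07  0.11 -0.04]
```

View pics/side1.png

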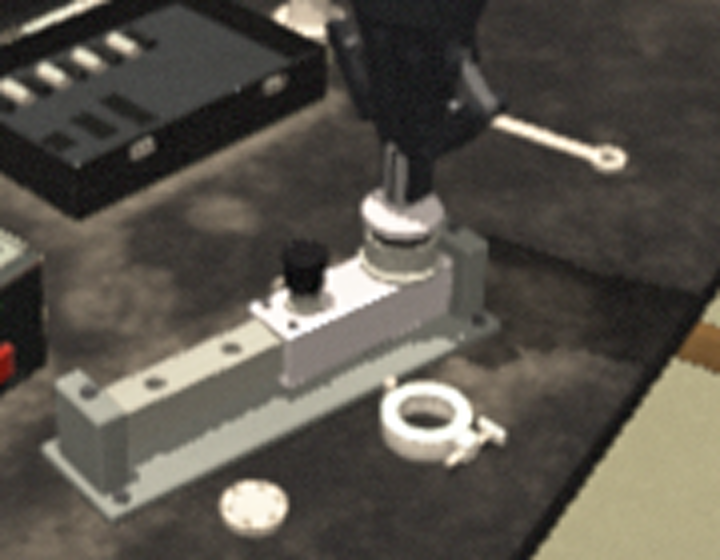

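The shut fingertips sit centred over the lid (about px 405,205 of the crop), just above it. Next I press.

step_arm(plan="0 2 0 0 0 0 0; 0 4 0 0 0 0 0; 0 6 0 0 0 0 0; 0 8 0 0 0 0 0; 0 9 0 0 0 0 0; 0 10 0 0 0 0 0; 0 10 0 0 0 0 0")

```text
clock: 2.95
ee_pos: [448.6, -147.9, 85.7]
tool_rot: [-89.9, -0.1, -20.9]
ft_force: [-0.5, -1.1, 4.9]
gripper_width: -0.003
```

step_arm(plan="0 1.5 0 0 0 0 0; 0 2.5 0 0 0 0 0; 0 3 0 0 0 0 0; 0 3 0 0 0 0 0")

```text
clock: 3.45
ee_pos: [448.7, -147.9, 83.9]
tool_rot: [-90.0, -0.1, -20.9]
ft_force: [-4.3, 0.8, 14.6]
gripper_width: 0.003
```

step_arm(plan="0 1.5 0 0 0 0 0; 0 2.2 0 0 0 0 0; 0 2.2 0 0 0 0 0")

```text
clock: 3.82
ee_pos: [448.7, -148.0, 83.8]
tool_rot: [-90.1, -0.1, -20.9]
ft_force: [-7.6, 2.6, 26.0]
gripper_width: -0.002
```

step_arm(plan="0 -15 0 0 0 0 0; 0 -50 0 0 0 0 20; 0 -56 20 0 0 0 50; 0 -56 50 0 0 0 60; 0 -56 70 0 0 0 60; 0 -56 70 0 0 0 60")

```text
clock: 4.58
ee_pos: [473.9, -81.1, 139.6]
tool_rot: [-90.0, -0.1, -20.7]
ft_force: [0.1, -0.1, -0.3]
gripper_width: 0.702
```

```bash
python3 - <<'E'
from h import *
delta([473.0,-81.8,60],-21)
for n in ("side","top"):
    d=ctrl.get_image(n)["img"]; cv2.imwrite(f"pics/{n}2f.png",d[:,:,::-1]);a=d[140:280,245:425] if n=="side" else d[185:265,230:360]
    cv2.imwrite(f"pics/{n}2.png",cv2.resize(a[:,:,::-1],None,fx=4,fy=4,interpolation=cv2.INTER_CUBIC))
E
```

```text
at 4.575 [473.87 -81.11 139.6 ] [-9.005e+01 -8.000e-02 -2.071e+01] F [ 0.12 -0.06 -0.32] g 0.702
[-0.68 79.6  -0.89] [0.05 0.29 0.08]
```

View pics/side2.png

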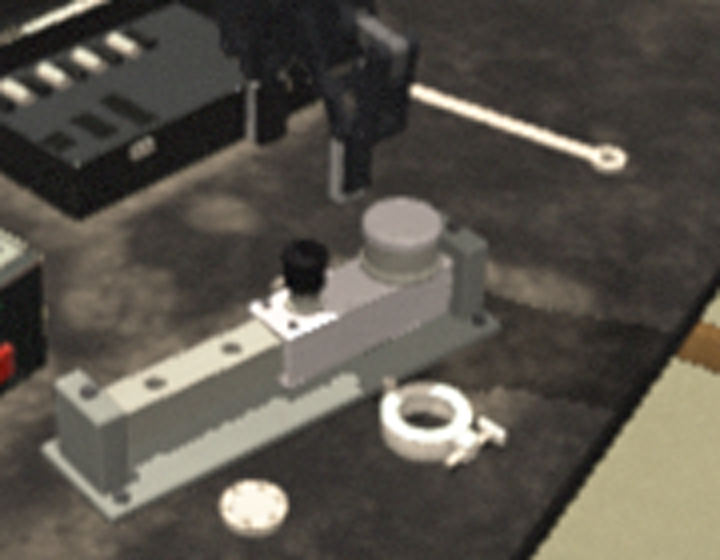

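View pics/top2.png

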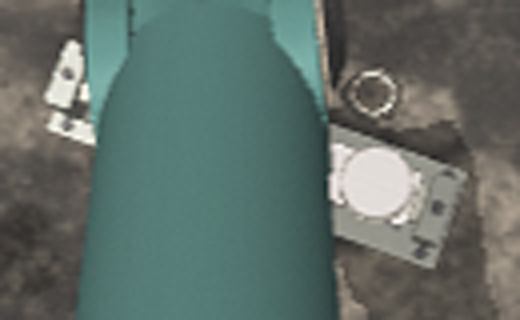

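step_arm(plan="-0.7 30 -0.9 0 0.3 0 60; -0.7 60 -0.9 0 0.3 0 60; -0.7 76 -0.9 0 0.3 0 60; -0.7 79 -0.9 0 0.3 0 50; -0.7 79 -0.9 0 0.3 0 40")

```text
clock: 5.3
ee_pos: [472.7, -84.1, 60.9]
tool_rot: [-90.1, -0.1, -21.2]
ft_force: [0.1, 0.6, 0.6]
gripper_width: 0.47
```

```bash
python3 - <<'E'
from h import *
delta([473.0,-81.8,60],-21)
for n in ("side",):
    d=ctrl.get_image(n)["img"]; a=d[140:280,245:425]
    cv2.imwrite(f"pics/{n}3.png",cv2.resize(a[:,:,::-1],None,fx=4,fy=4,interpolation=cv2.INTER_CUBIC))
E
```

```text
at 5.3 [472.65 -84.12  60.88] [-90.1   -0.1  -21.22] F [0.07 0.58 0.57] g 0.47
[-0.52  0.88  2.29] [ 0.1  -0.22  0.1 ]
```

View pics/side3.png

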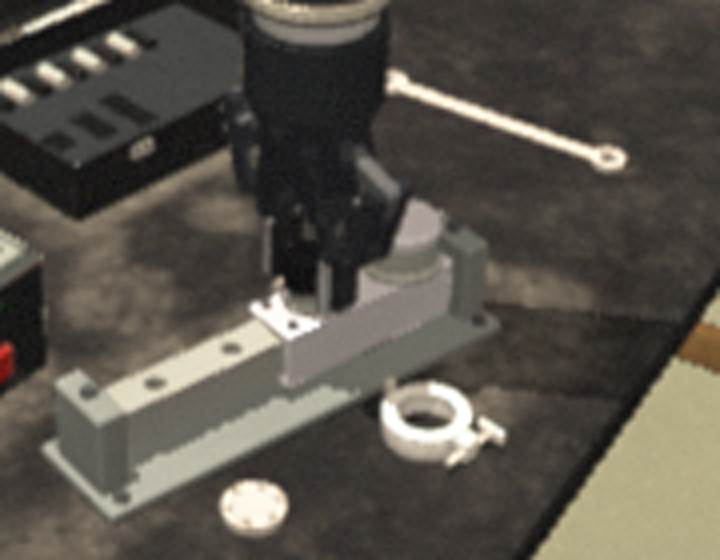

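step_arm(plan="-0.5 0 2 0 0 0 40; -0.5 0 2 0 0 0 35; -0.5 0 2 0 0 0 28; -0.5 0 2 0 0 0 20; -0.5 0 2 0 0 0 15; -0.5 0 2 0 0 0 10", newtons=45)

```text
clock: 6.1
ee_pos: [473.5, -82.1, 61.6]
tool_rot: [-90.1, -0.2, -21.2]
ft_force: [-0.5, -0.9, 5.8]
gripper_width: 0.281
```

```bash
python3 - <<'E'
from h import *
delta([473.0,-81.8,76],-21)
E
```

```text
at 6.1 [473.49 -82.1   61.59] [-90.1   -0.18 -21.21] F [-0.54 -0.88  5.83] g 0.281
[ -0.52 -14.42   0.08] [ 0.1  -0.21  0.18]
```

step_arm(plan="0 -3 0 0 0 0 10; 0 -6 0 0 0 0 10; 0 -9 0 0 0 0 10; 0 -12 0 0 0 0 10; 0 -15 0 0 0 0 10; 0 -16 0 0 0 0 10; 0 -16 0 0 0 0 10", newtons=60)

```text
clock: 6.98
ee_pos: [473.4, -82.1, 77.6]
tool_rot: [-90.1, -0.2, -21.2]
ft_force: [2.5, -0.3, -4.9]
gripper_width: 0.278
```

```bash
python3 - <<'E'
from h import *
delta([473.0,-81.8,76],-21)
for n in ("side",):
    d=ctrl.get_image(n)["img"]; a=d[140:280,245:425]
    cv2.imwrite(f"pics/{n}4.png",cv2.resize(a[:,:,::-1],None,fx=4,fy=4,interpolation=cv2.INTER_CUBIC))
E
```

```text
at 6.975 [473.43 -82.12  77.6 ] [-90.1   -0.18 -21.21] F [ 2.52 -0.25 -4.9 ] g 0.278
[-0.52  1.59  0.15] [ 0.1  -0.21  0.18]
```

View pics/side4.png

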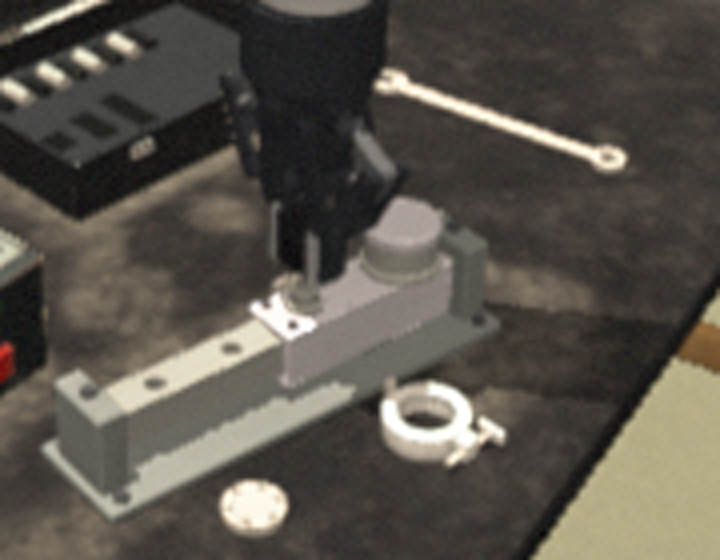

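step_arm(plan="0 0 5 0 0 0 10; 0 0 11 0 0 0 10; 0 0 17 0 0 0 10; 0 0 23 0 0 0 10; 0 0 29 0 0 0 10; 0 0 35 0 0 0 10; 0 0 40 0 0 0 10; 0 0 43 0 0 0 10; 0 0 45 0 0 0 10; 0 0 45 0 0 0 10")

```text
clock: 8.28
ee_pos: [489.7, -39.7, 77.5]
tool_rot: [-90.1, -0.2, -21.2]
ft_force: [1.3, -0.4, -5.8]
gripper_width: 0.276
```

```bash
python3 - <<'E'
from h import *
delta([473.43+50*.3582,-82.12+50*.9336,77.6],-21)
for n in ("side",):
    d=ctrl.get_image(n)["img"]; a=d[140:280,245:425]
    cv2.imwrite(f"pics/{n}5.png",cv2.resize(a[:,:,::-1],None,fx=4,fy=4,interpolation=cv2.INTER_CUBIC))
E
```

```text
at 8.275 [489.75 -39.75  77.47] [-90.07  -0.17 -21.2 ] F [ 1.26 -0.44 -5.75] g 0.276
[-0.07 -0.14  4.59] [ 0.07 -0.2   0.17]
```

View pics/side5.png

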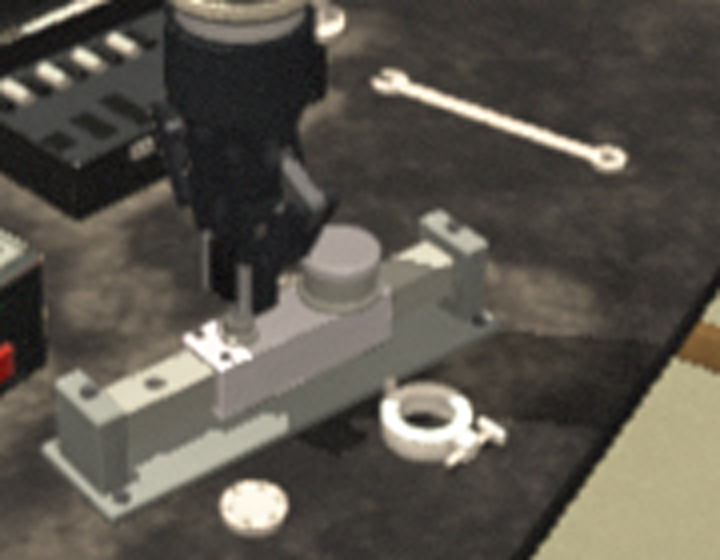

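step_arm(plan="0 0 1.5 0 0 0 10; 0 0 3 0 0 0 10; 0 2 3 0 0 0 10; 0 3.5 3 0 0 0 10; 0 4.5 3 0 0 0 10; 0 5 3 0 0 0 10; 0 5 3 0 0 0 10")

```text
clock: 9.2
ee_pos: [490.9, -36.8, 72.5]
tool_rot: [-90.1, -0.2, -21.2]
ft_force: [0.8, 0.1, -5.2]
gripper_width: 0.281
```

```bash
python3 - <<'E'
from h import *
delta([473.43+50*.3582,-82.12+50*.9336,73.6],-21)
E
```

```text
at 9.2 [490.89 -36.84  72.47] [-90.06  -0.17 -21.2 ] F [ 0.76  0.09 -5.21] g 0.281
[-0.08 -1.13  1.47] [ 0.06 -0.2   0.17]
```

step_arm(plan="0 0.5 0.5 0 0 0 10; 0 1 1 0 0 0 10; 0 1.5 1.4 0 0 0 10; 0 2.2 1.4 0 0 0 10; 0 3 1.4 0 0 0 10; 0 3 1.4 0 0 0 10")

```text
clock: 9.95
ee_pos: [491.4, -35.6, 69.4]
tool_rot: [-90.1, -0.2, -21.2]
ft_force: [0.1, -0.5, -4.8]
gripper_width: 0.272
```

```bash
python3 - <<'E'
from h import *
delta([473.43+50*.3582,-82.12+50*.9336,61.6],-21)
E
```

```text
at 9.95 [491.38 -35.56  69.41] [-90.06  -0.17 -21.2 ] F [ 0.07 -0.47 -4.8 ] g 0.272
[-0.11  7.81  0.11] [ 0.06 -0.2   0.17]
```

step_arm(plan="0 1.5 0 0 0 0 10; 0 3 0 0 0 0 10; 0 4.5 0 0 0 0 10; 0 6 0 0 0 0 10; 0 7 0 0 0 0 10; 0 7.5 0 0 0 0 10; 0 7.5 0 0 0 0 10")

```text
clock: 10.82
ee_pos: [491.4, -35.5, 61.9]
tool_rot: [-90.1, -0.2, -21.2]
ft_force: [0.7, -1.8, -3.8]
gripper_width: 0.279
```

```bash
python3 - <<'E'
from h import *
delta([473.43+50*.3582,-82.12+50*.9336,61.6],-21)
for n in ("side",):
    d=ctrl.get_image(n)["img"]; cv2.imwrite("pics/side6f.png",d[:,:,::-1]);a=d[140:280,245:425]
    cv2.imwrite(f"pics/{n}6.png",cv2.resize(a[:,:,::-1],None,fx=4,fy=4,interpolation=cv2.INTER_CUBIC))
E
```

```text
at 10.825 [491.37 -35.54  61.89] [-90.06  -0.16 -21.2 ] F [ 0.74 -1.78 -3.83] g 0.279
[-0.07  0.29  0.08] [ 0.06 -0.2   0.16]
```

View pics/side6.png

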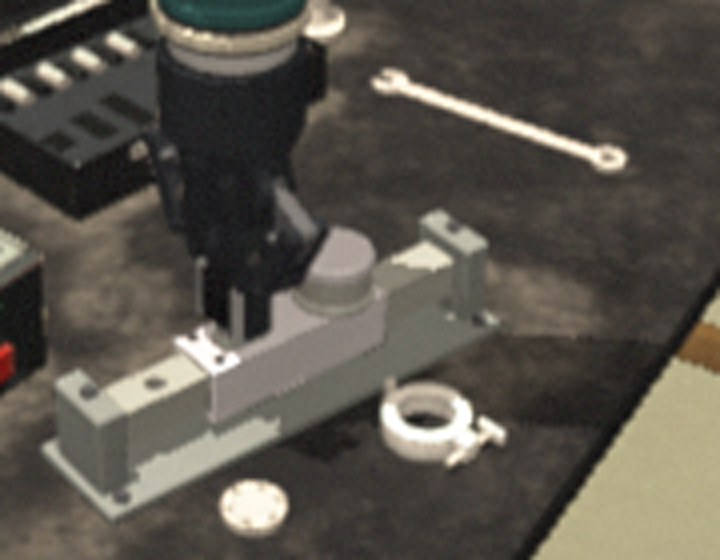

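step_arm(plan="0 0.5 0 0 0 0 10; 0 1 0 0 0 0 10; 0 1.5 0 0 0 0 10; 0 1.5 0 0 0 0 10")

```text
clock: 11.38
ee_pos: [491.7, -35.0, 61.6]
tool_rot: [-90.1, -0.2, -21.2]
ft_force: [-3.5, 0.1, 10.2]
gripper_width: 0.275
```

```bash
python3 - <<'E'
from h import *
delta([491.37,-35.5,61.6],-21)
ims={n:ctrl.get_image(n)["img"] for n in("side","top")}
for n,i in ims.items():
    r=cv2.imread(f"pics/{n}0.png")[:,:,::-1]
    d=(cv2.absdiff(i,r).max(2)>45).astype(np.uint8)*255
    cv2.imwrite(f"pics/{n}7.png",i[:,:,::-1])
    cv2.imwrite(f"pics/{n}7d.png",d)
a=ims['side'][140:280,245:425];cv2.imwrite("pics/side7z.png",cv2.resize(a[:,:,::-1],None,fx=4,fy=4,interpolation=cv2.INTER_CUBIC))
print(ctrl.read_state()['ft_force'])
E
```

```text
at 11.375 [491.66 -34.98  61.6 ] [-90.06  -0.2  -21.17] F [-3.53  0.15 10.16] g 0.275
[-0.09 -0.   -0.59] [ 0.06 -0.17  0.2 ]
[-2.68333963  0.37057153 10.03871061]
```

View pics/side7z.png

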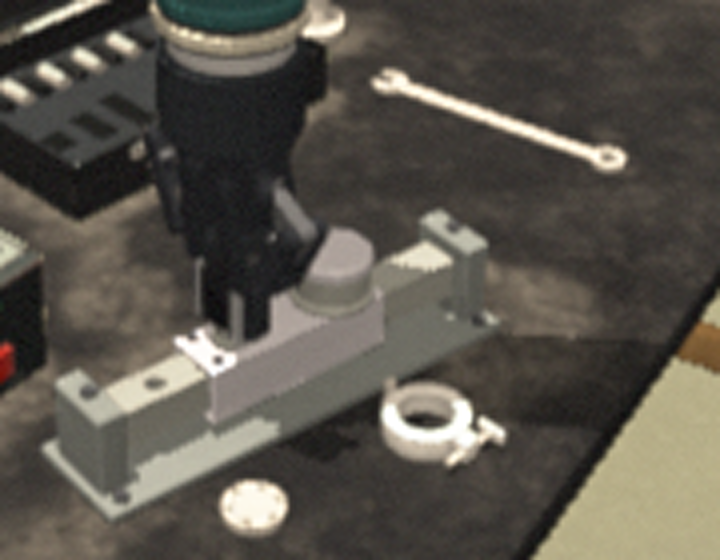

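View pics/top7.png

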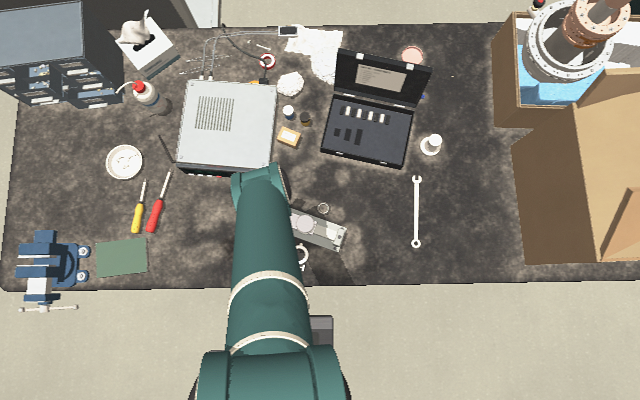

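The section is one hole along, with only the last bare hole showing (crop px 154,383). The lid looks flush and the bystanders are in place. I'm handing the job in.

```bash
python3 -c "
from plant import ctrl
ctrl.job_done();print(ctrl.read_state()['ft_force'],ctrl.read_state()['ee_pos'])"
```

```text
the job is handed in; nothing more can be done
the job is handed in; nothing more can be done
```

The job is done and handed in at about 11.5 s, with the gripper still holding the plunger knob. No verdict came back.

- **Lid:** I pressed it with the shut fingers until it stopped at 83.8 mm under 26 N (home is about 84 mm). It looks flush in the side picture.
- **Plunger and section:** I gripped the knob across the bar and lifted it 16 mm; the 4.9 N pull matched the spring. I then dragged the section about 50 mm along the bar and lowered the pin.
- **Pin home:** The knob met a hard stop at 61.6 mm, the same height as when I first gripped it, and the force turned to 10 N upward. Measured travel was about 50 to 50.5 mm. Only the last bare hole still shows.
- **Loose parts:** The ring clamp, blank flange, centring ring and wrench look where they were. In the last top view the arm hides the blank flange and part of the ring clamp, so those two were checked in the side view.

No check failed or disagreed. I couldn't read the state after handing in, because the interface had already closed.

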